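# Slide a bracket blank out over the board's edge for drilling

## Task

Push the flat aluminium bracket blank along the plywood work board, away from the robot, until its far end sticks out 40 mm over the board's far edge - the line scribed across the blank is then right above that edge - with the blank square to the edge, so that its punch marks can be drilled clear of the wood. Only slide it with the fingertips: do not grip, lift or tip it, keep it flat on the board with its whole width on it, and leave the bottle, the jar, the spanner and the bearing ring where they are. Finish with the gripper clear of everything.

Things in the scene. Friction and masses are not known exactly. Their poses are not given: they have to be found in the camera images.
- board: plywood work board fixed to the bench, 300 (x) x 340 (y) mm, on two battens, its flat top 48 mm above the bench. Origin: centre of its underside, at bench height. Its x axis points away from the robot (turned up to 26 degrees either way), at right angles to its straight far edge, which lies 150 mm from the origin; y runs along that edge; z up.
- board_edge (a point): the middle of the board's far edge, at the height of the board's top (board frame 150, 0, 48 mm); axes as the board's.
- blank: loose flat aluminium plate, 140 (x) x 90 (y) x 8 mm thick, 0.19 to 0.38 kg, flat on the board, up to 20 degrees off square. Origin: centre of its underside; x points to its far end. A thin dark line crosses its top 40 mm from the far end; two dark punch marks lie beyond it. Friction holds it where it is left; a wide push with two fingertips on its near end turns it square to them.
- blank_end (a point): middle of the lower edge of the blank's far end (blank frame 70, 0, 0 mm).
- blank_tail (a point): middle of the lower edge of the blank's near end, the face to push on (blank frame -70, 0, 0 mm).
- lube: bystander: white plastic bottle, 44 mm across, 130 mm tall, standing on the bench left of the board. Origin: centre of its underside.
- jar: bystander: lidded glass jar, 64 mm across, 75 mm tall, standing on the bench right of the board. Origin: centre of its underside.
- spanner: bystander: steel spanner, 170 mm long, lying flat on the board along its left-hand side (about 143 mm left of the board's middle line), parallel to the board's x. Origin: underside near its middle; x along its length.
- bearing: bystander: steel bearing ring, 40 mm across, 12 mm tall, lying on the board near its right-hand side (135 to 145 mm right of the board's middle line). Origin: centre of its underside.
Things that resemble listed ones, but are neither listed nor needed, are in the scene too. Several things have the shape of the blank; the one meant has the colours described above.

How it is judged:
At the end, for the whole second after the job is handed in: the blank lies still and flat on the board, its far end 34 to 46 mm beyond the board's far edge, square to the edge within 0.09 rad (5 degrees), its whole width on the board (centre within 120 mm of the board's middle line) (x of blank_end in the frame of board_edge between 0.034 and 0.046 m and angle between the x axis of blank and the x axis of board, either way round below 0.09 rad and y of blank in the frame of board between -0.12 and 0.12 m and z of blank in the frame of board between 0.044 and 0.052 m and angle between blank's own z axis and vertical below 0.04 rad and linear speed of blank below 0.01 m/s); the robot touches nothing.
It fails at once if the blank is lifted more than 8 mm off the board (z of blank in the frame of board above 0.056 m).
It fails at once if the blank is tipped by more than 0.12 rad, or falls off the board (angle between blank's own z axis and vertical above 0.12 rad or z of blank in the frame of board below 0.035 m).
It fails at once if the bottle, jar, spanner or bearing ring is moved by more than 15 mm (distance of any of lube, jar, spanner, bearing from where it was at the start of the episode above 0.015 m).
It also fails if it takes over 48 s, if anything falls off the work surface, if the arm or the gripper's body presses on something with over 40 N, if the wrist force passes 120 N, or if a joint passes its speed limit or range.

## Robot

A 6-joint arm with a two-finger parallel gripper is mounted at the origin on the work surface. World frame = base frame: x ahead of the robot, y to its left, z up, the work surface at z = 0. Lengths are in m, angles in rad, forces in N, time in s.
With the tool pointing down it reaches from about 0.325 to 0.875 m from the base axis. Payload 4.4 kg.
Tool frame: the origin (TCP) lies at the very end of the fingers, on their centre line; the grasp point (between the pads) lies 19 mm behind it (manip.pinch_z is the distance from the TCP to the grasp point, in m); z points along the fingers, y is the direction in which the jaws open and shut (so a half turn about z gives the same grasp; the last joint's range is limited). The gripper opens to 85 mm and grips with 20 to 120 N. Pads are 22 mm wide; open, the fingers measure 114 mm over their backs; the gripper's body (76 mm by 85 mm) begins 54 mm behind the grasp point. The pads swing forward as they close: fully open they stand 13 mm farther back than shut.
Start: joints at [-1.29, 0.207, 1.542, -0, 1.393, -0.15], TCP at [0.241, -0.522, 0.231] pointing down, gripper open.
Joint ranges: [-2.73, 2.73], [-0.86, 2.22], [0.23, 2.46], [-1.11, 4.25], [0.08, 2.63], [-2.82, 2.82]. Speed limits (rad/s): [2.79, 2.79, 3.14, 3.14, 3.14, 3.14].

## Interface

Orientations are given as a unit quaternion [w, x, y, z].
In Python, from rig import sensors, vision, ticket, manip gives the robot as it stands.
- The arm moves only by the tool carry_out, never from a script. Its argument "increments" is text: rows parted by semicolons, each of 7 numbers parted by spaces: the opening, from -1 (shut) to 1 (fully open), then the shift along the tool's x, y, z in cm, then the turn, a rotation vector about the tool's x, y, z in degrees. A call has 1 to 12 rows; each row is the pose to reach, as a shift and turn from the pose commanded when the call began, along the tool's axes at that moment; what a row does not reach only later rows make up. A row lasts 1/12 s, in which the tool goes at most 41.7 mm and 7.16 degrees, less where a joint would pass 70% of its speed; a pose out of reach is approached as far as the arm can. A call with a gripper value outside its range is refused whole. The fingers move at their own pace and stop on an object; "grip_force" is the grip in N (left out, the last holds). Time passes only in rows, so rows that repeat a pose let the fingers close. It gives the time, the measured TCP pose, the force and the opening at its end, in the units of the state.
- sensors.sense(): the state, without advancing time (a new reading comes with each control period).
- vision.snapshot(name): name is "scene" or "side" or "wrist"; returns the picture (400x640x3 uint8, blue, green, red); there is no depth.
- vision.camera_model(name): a dict with "mtx" (3x3 intrinsics, pixels), "camera_from_world" (4x4, takes a point from world to camera coordinates); the wrist camera has in their place "hand_eye" (4x4, takes a point from camera to tool coordinates, whose origin is the TCP and whose axes are the flange's). Camera axes: x right, y down, z forward; pixel columns grow to the right and rows downward; lengths in m; the calibration is good to about 2 mm. A picture is of the moment at which its call begins: read the wrist's pose just before it. camera_model takes no time and is no camera call.
- ticket.sign_off(): hands the job in, once; it reports no verdict.
The state is a dict: "t": time; "q": joint angles; "joint_vel": joint speeds; "effort": joint torques, N m; "tcp_pos": TCP position; "orientation": TCP orientation; "force": force on the tool from outside, world axes, zero at the start; "ft_torque": the same for the moment, N m; "opening": finger opening in m.
Only numpy, scipy, OpenCV 4.12 (cv2) and the standard library are available. Lean on these libraries where they do the work, as an engineer would, in place of code of your own. Each camera call takes 0.05 s, during which the arm holds its last target.

## Working session

There is one attempt and no reset: what is moved stays moved. The work goes in short steps, Python scripts to look and compute and a tool call to move; the robot and the scene stay as the last step left them, time stands still between calls to the robot, and variables do not carry over. Pictures are saved under pics/ and viewed, and the job is handed in when it is done.

Besides the shell and the picture viewer there is one more tool, called after "Emit:" as name(argument=value, ...) on one line, values as JSON. carry_out: Moves the arm, as the interface text tells. Its arguments: {"type":"object","properties":{"increments":{"type":"string"},"grip_force":{"type":"number"}},"required":["increments"]}

```bash
mkdir -p pics; ls; python3 - <<'E'
from rig import sensors, vision, ticket, manip
import cv2
print(sensors.sense()); print(manip.pinch_z)
for n in ["scene","side","wrist"]:
    cv2.imwrite(f"pics/{n}0.png",vision.snapshot(n)); print(n,vision.camera_model(n))
E
```

```text
pics
{'t': 0.0, 'q': array([-1.28950944e+00,  2.07400058e-01,  1.54296147e+00, -1.84933112e-06,
        1.39348533e+00, -1.50478595e-01]), 'joint_vel': array([ 1.55041291e-04, -9.49219136e-04,  1.44600950e-03, -8.79261042e-04,
       -2.92253703e-05, -1.46490917e-03]), 'effort': array([-1.83472794e-04, -3.83033144e+01, -2.91598552e+01, -1.64589460e-04,
        1.05647420e-02, -7.23006167e-06]), 'tcp_pos': array([ 0.24041199, -0.5214993 ,  0.23013351]), 'orientation': array([-1.12463072e-03,  9.76787028e-01,  2.14209785e-01, -7.45725070e-05]), 'force': array([-0.08084369, -0.35207882,  0.03407707]), 'ft_torque': array([-0.0290074 ,  0.03417864,  0.00292481]), 'opening': 0.08567764366090276}
0.0187
scene {'mtx': array([[409.91836462,   0.        , 315.85268263],
       [  0.        , 409.91836462, 200.34362312],
       [  0.        ,   0.        ,   1.        ]]), 'camera_from_world': array([[ 0.09932338,  0.99485527,  0.01994663, -0.12688305],
       [ 0.53181052, -0.03613041, -0.84609229, -0.26650475],
       [-0.84101869,  0.09464457, -0.53266309,  1.41535273],
       [ 0.        , 
[... 299 characters left out ...]
[-0.03114394, -0.66018017, -0.75046132,  0.1188093 ],
       [ 0.04206189,  0.74929476, -0.66089951,  1.07002816],
       [ 0.        ,  0.        ,  0.        ,  1.        ]])}
wrist {'mtx': array([[348.7513668 ,   0.        , 320.5285844 ],
       [  0.        , 348.7513668 , 199.12547373],
       [  0.        ,   0.        ,   1.        ]]), 'hand_eye': array([[ 4.16973120e-04, -9.52171178e-01, -3.05564844e-01,
         7.71205640e-02],
       [ 9.99999842e-01,  2.81434787e-04,  4.87618140e-04,
         6.79472476e-04],
       [-3.78299362e-04, -3.05564999e-01,  9.52171144e-01,
        -1.41971046e-01],
       [ 0.00000000e+00,  0.00000000e+00,  0.00000000e+00,
         1.00000000e+00]])}
```

View pics/scene0.png

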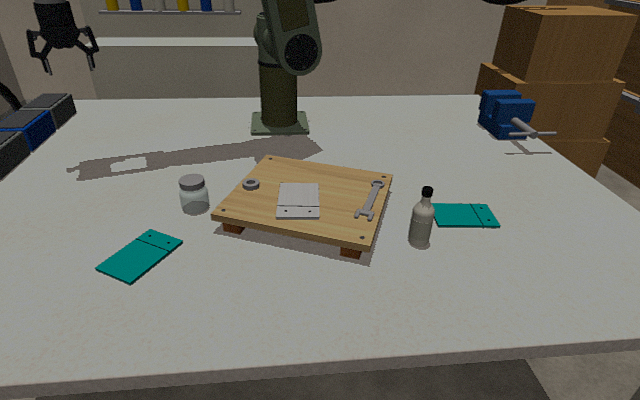

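View pics/side0.png

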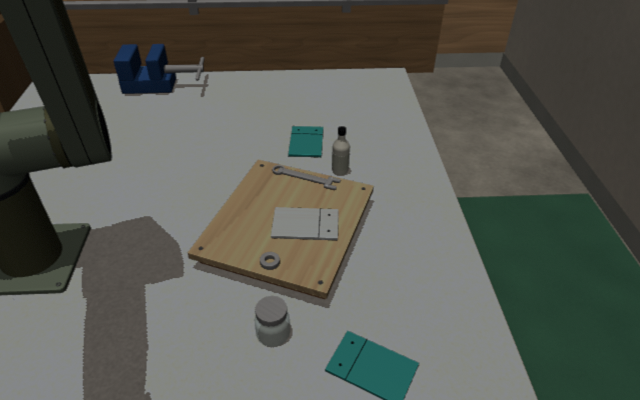

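The scene view shows the board with corners at about (265,157), (393,176), (365,243) and (217,212). The aluminium blank is at (298,201) with its marked end facing away from the robot. The teal plates are decoys. Next I'll zoom in for accurate corners.

```bash
python3 - <<'E'
import cv2
a=cv2.imread("pics/scene0.png")[145:265,205:405]
cv2.imwrite("pics/sz.png",cv2.resize(a,None,fx=4,fy=4,interpolation=cv2.INTER_CUBIC))
a=cv2.imread("pics/side0.png")[150:300,185:385]
cv2.imwrite("pics/dz.png",cv2.resize(a,None,fx=4,fy=4,interpolation=cv2.INTER_CUBIC))
E
```

```text
(no output)
```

View pics/sz.png

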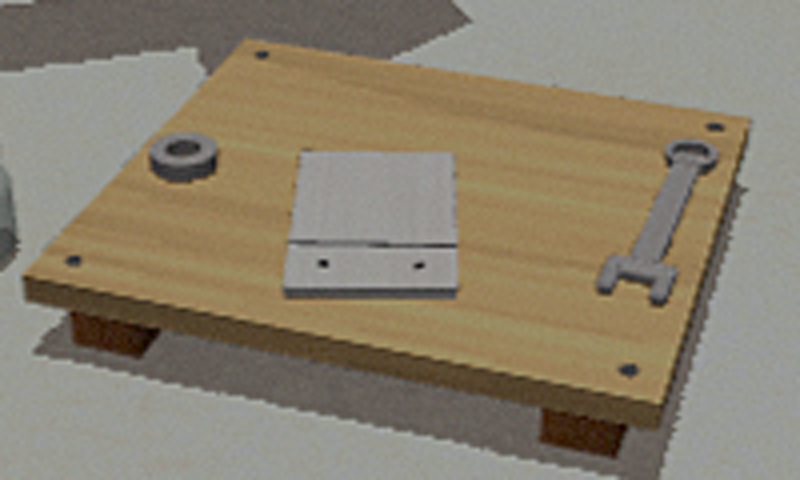

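View pics/dz.png

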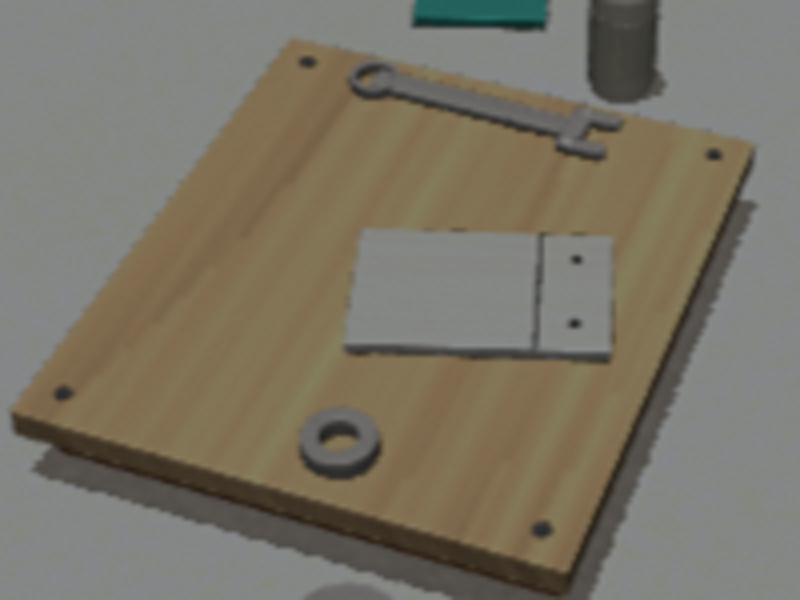

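Crop ×4 corners read. Now fit the board and blank as known rectangles to both views.

```bash
cat > h.py <<'E'
import numpy as np, cv2
from scipy.optimize import least_squares
from rig import vision
CM={n:vision.camera_model(n) for n in("scene","side")}
def unit(n,px,z):
    m=CM[n];T=m["camera_from_world"];R=T[:3,:3];o=-R.T@T[:3,3]
    d=R.T@np.linalg.inv(m["mtx"])@np.array([px[0],px[1],1.]);return o+d*(z-o[2])/d[2]
def proj(n,P):
    m=CM[n];T=m["camera_from_world"];c=np.asarray(P)@T[:3,:3].T+T[:3,3];p=c@m["mtx"].T;return p[:,:2]/p[:,2:]
def rect(p,L,W,z):
    x,y,a=p;c,s=np.cos(a),np.sin(a);l=np.array([[-L,-W],[-L,W],[L,W],[L,-W]])/2 # nr nl fl fr
    return np.c_[l@np.array([[c,s],[-s,c]])+[x,y],np.full(4,z)]
def fit(obs,L,W,z,p0=(.55,0,0)):
    f=lambda p:np.concatenate([(proj(n,rect(p,L,W,z))-o).ravel() for n,o in obs.items()])
    r=least_squares(f,p0);return r.x,r.fun
def c2p(c,off,k=4): return (np.array(c,float)+.5)/k-.5+off
E
cat > a.py <<'E'
from h import *
so,do=(205,145),(185,150)
B={"scene":c2p([(247,40),(750,120),(658,403),(24,278)],so),"side":c2p([(14,412),(292,40),(754,148),(567,577)],do)}
K={"scene":c2p([(299,152),(455,153),(457,290),(284,291)],so),"side":c2p([(346,347),(360,230),(612,237),(610,353)],do)}
for nm,o,L,W,z in(("board",B,.3,.34,.048),("blank",K,.14,.09,.056)):
    for s in (["scene"],["side"],["scene","side"]):
        p,r=fit({k:o[k] for k in s},L,W,z);print(nm,s,p.round(4),np.degrees(p[2]).round(2),np.abs(r).max().round(2))
    if nm=="board": b=p
    else: k=p
R=np.array([[np.cos(b[2]),np.sin(b[2])],[-np.sin(b[2]),np.cos(b[2])]])
print("blank in board",R@(k[:2]-b[:2])*1e3,np.degrees(k[2]-b[2]))
for nm,n,px,z,of in(("bearing","scene",(184,157),.054,so),("bearing","side",(340,441),.054,do),("spanner mid","scene",(660,215),.052,so)):
    w=unit(n,c2p([px],of)[0],z);print(nm,w.round(3),(R@(w[:2]-b[:2])*1e3).round())
E
python3 a.py
```

```text
board ['scene'] [ 0.5454  0.0564 -0.3995] -22.89 1.32
board ['side'] [ 0.5441  0.0528 -0.4023] -23.05 1.54
board ['scene', 'side'] [ 0.5444  0.0551 -0.4009] -22.97 1.9
blank ['scene'] [ 0.5862  0.029  -0.0858] -4.92 0.52
blank ['side'] [ 0.582   0.026  -0.0848] -4.86 0.79
blank ['scene', 'side'] [ 0.583   0.0281 -0.0845] -4.84 1.36
blank in board [46.04205403 -9.86897223] 18.128274335241784
bearing [ 0.51  -0.076  0.054] [  20. -135.]
bearing [ 0.508 -0.077  0.054] [  18. -136.]
spanner mid [0.588 0.188 0.052] [-11. 139.]
```

```bash
cat > inc.py <<'E'
import sys
from h import *
from rig import sensors
from scipy.spatial.transform import Rotation as Ro
b=np.array([.5444,.0551,-.4009])
def inc(bx,by,z,yaw=b[2]):
    s=sensors.sense();q=s["orientation"];R=Ro.from_quat(q[[1,2,3,0]])
    c,sn=np.cos(b[2]),np.sin(b[2])
    t=np.array([b[0]+c*bx-sn*by,b[1]+sn*bx+c*by,z])
    x=np.array([np.cos(yaw),np.sin(yaw),0]);zz=np.array([0,0,-1.]);Rt=Ro.from_matrix(np.c_[x,np.cross(zz,x),zz])
    d=(R.inv().apply(t-s["tcp_pos"])*100).round(2);rv=np.degrees((R.inv()*Rt).as_rotvec()).round(2)
    print("t",s["t"],"tcp",s["tcp_pos"].round(4),"target",t.round(4),"d_cm",d,"rot",rv,"F",s["force"].round(1),"op",s["opening"])
    rr=s["tcp_pos"][:2]-b[:2];print("tcp in board mm",np.round([1e3*(c*rr[0]+sn*rr[1]),1e3*(-sn*rr[0]+c*rr[1])],1))
if __name__=="__main__": inc(*map(float,sys.argv[1:]))
E
python3 inc.py -.066 -.018 .2
```

```text
t 0.15 tcp [ 0.2405 -0.5216  0.2303] target [0.4766 0.0643 0.2   ] d_cm [ 45.97 -43.33   3.13] rot [-1.100e-01  3.000e-02  4.771e+01] F [ 0.2 -0.8 -0. ] op 0.08528054149580949
tcp in board mm [ -54.8 -649.6]
```

Emit:
carry_out(increments="0 23 -21.7 0 0 0 24; 0 23 -21.7 0 0 0 24; 0 23 -21.7 0 0 0 24;0 23 -21.7 0 0 0 24;0 23 -21.7 0 0 0 24;0 23 -21.7 0 0 0 24;0 23 -21.7 0 0 0 24;0 46 -43.3 3.1 0 0 47.7;0 46 -43.3 3.1 0 0 47.7;0 46 -43.3 3.1 0 0 47.7;0 46 -43.3 3.1 0 0 47.7;0 46 -43.3 3.1 0 0 47.7", grip_force=40)

```text
t: 1.15
tcp_pos: [0.419, -0.0811, 0.2146]
orientation: [0.0, 0.98, -0.201, 0.0]
force: [0.5, -0.1, 0.4]
opening: 0.0429
```

```bash
python3 inc.py -.066 -.018 .2
```

```text
t 1.15 tcp [ 0.419  -0.0811  0.2146] target [0.4766 0.0643 0.2   ] d_cm [ -0.43 -15.63   1.45] rot [ 0.02 -0.05 -0.24] F [ 0.5 -0.1  0.4] op 0.042922783444199454
tcp in board mm [ -62.3 -174.4]
```

Emit:
carry_out(increments="0 -0.4 -8 1.4 0 0 0; 0 -0.4 -15.6 1.4 0 0 0;0 -0.4 -15.6 1.4 0 0 0;0 -0.4 -15.6 1.4 0 0 0;0 -0.4 -15.6 1.4 0 0 0;0 -0.4 -15.6 1.4 0 0 0;0 -0.4 -15.6 1.4 0 0 0;0 -0.4 -15.6 1.4 0 0 0")

```text
t: 1.82
tcp_pos: [0.4755, 0.0617, 0.2005]
orientation: [0.0, 0.98, -0.2, -0.0]
force: [0.1, 0.7, 0.5]
opening: 0.0426
```

```bash
python3 inc.py -.066 -.018 .07; python3 - <<'E'
from rig import vision;import cv2
cv2.imwrite("pics/w1.png",vision.snapshot("wrist"))
E
```

```text
t 1.8167 tcp [0.4755 0.0617 0.2005] target [0.4766 0.0643 0.07  ] d_cm [ 1.000e-02 -2.900e-01  1.305e+01] rot [ 0.04  0.02 -0.07] F [0.1 0.7 0.5] op 0.042620097177593144
tcp in board mm [-66.  -20.8]
```

View pics/w1.png

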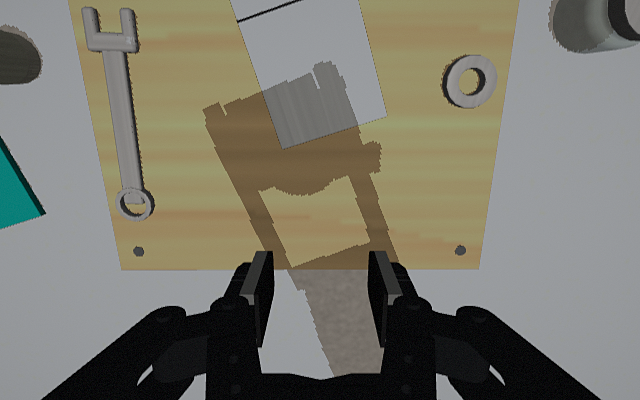

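The wrist view shows the board's near edge level at row 270, so the tool is square to the board. The blank's near corners are at (282,149) and (386,116). I'll cross-check these positions before going down.

```bash
cat > wr.py <<'E'
from inc import *
def wpt(px,z,s):
    m=vision.camera_model("wrist");H=m["hand_eye"];q=s["orientation"];R=Ro.from_quat(q[[1,2,3,0]]).as_matrix()
    o=R@H[:3,3]+s["tcp_pos"];d=R@H[:3,:3]@np.linalg.inv(m["mtx"])@[px[0],px[1],1.]
    w=o+d*(z-o[2])/d[2];r=w[:2]-b[:2];c,sn=np.cos(b[2]),np.sin(b[2])
    return np.round([1e3*(c*r[0]+sn*r[1]),1e3*(-sn*r[0]+c*r[1])],1)
E
python3 - <<'E'
from wr import *
s=sensors.sense()
for n,p,z in(("blankNL",(282,149),.056),("blankNR",(386,116),.056),("boardNL",(121,269),.048),("boardNR",(478,269),.048),("bearing",(469,80),.06)): print(n,wpt(p,z,s))
E
```

```text
blankNL [-36.3   9.3]
blankNR [ -9.8 -75. ]
boardNL [-151.4  166.6]
boardNR [-152.1 -171.7]
bearing [  17.3 -136.5]
```

Emit:
carry_out(increments="0 0 -0.3 4 0 0 0;0 0 -0.3 8 0 0 0;0 0 -0.3 11.5 0 0 0;0 0 -0.3 13.5 0 0 0;0 0 -0.3 14 0 0 0;0 0 -0.3 14.3 0 0 0;0 0 -0.3 14.3 0 0 0")

```text
t: 2.45
tcp_pos: [0.4778, 0.0647, 0.0583]
orientation: [-0.0, 0.98, -0.2, 0.001]
force: [0.9, -0.7, -0.2]
opening: 0.0428
```

Emit:
carry_out(increments="0 0 0 0.3 0 0 0;0 0 0 0.5 0 0 0;0 0 0 0.6 0 0 0;0 0 0 0.7 0 0 0;0 0 0 0.7 0 0 0;0 0 0 0.7 0 0 0")

```text
t: 2.95
tcp_pos: [0.4773, 0.0656, 0.0509]
orientation: [-0.0, 0.98, -0.199, 0.0]
force: [0.1, -0.5, -0.4]
opening: 0.0429
```

```bash
python3 inc.py -.066 -.018 .05; python3 - <<'E'
from rig import vision;import cv2
a=vision.snapshot("side")[130:280,185:385]
cv2.imwrite("pics/d2.png",cv2.resize(a,None,fx=4,fy=4,interpolation=cv2.INTER_CUBIC))
E
```

```text
t 2.95 tcp [0.4773 0.0656 0.0509] target [0.4766 0.0643 0.05  ] d_cm [-0.01  0.15  0.09] rot [-0.01 -0.03  0.02] F [ 0.1 -0.5 -0.4] op 0.04287102588693808
tcp in board mm [-65.9 -16.5]
```

View pics/d2.png

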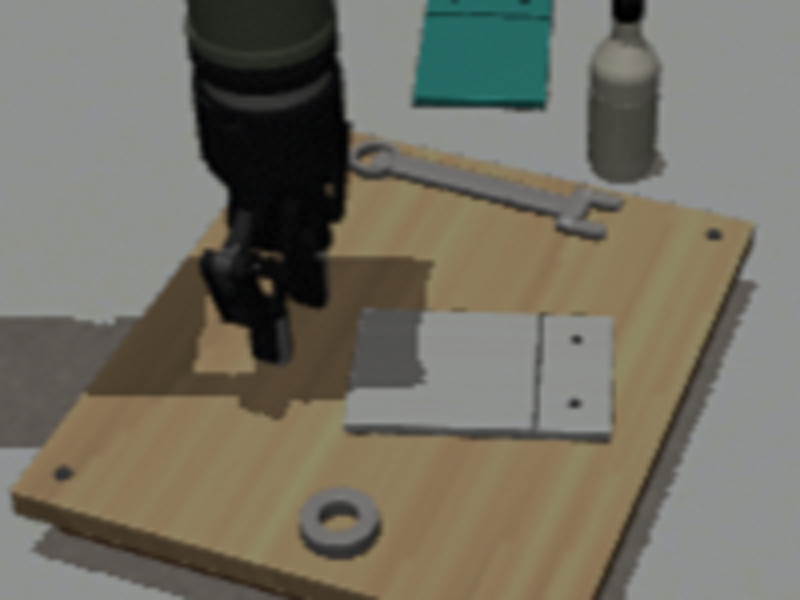

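The side view shows both fingertips just above the board, behind the blank's near end. There's no contact force yet, so I'll probe down gently.

Emit:
carry_out(increments="0 0 0 0.1 0 0 0;0 0 0 0.1 0 0 0;0 0 0 0.2 0 0 0;0 0 0 0.2 0 0 0;0 0 0 0.2 0 0 0")

```text
t: 3.42
tcp_pos: [0.477, 0.0655, 0.0485]
orientation: [0.0, 0.98, -0.199, -0.0]
force: [0.2, -0.0, -0.2]
opening: 0.0426
```

Emit:
carry_out(increments="0 0 0 0.1 0 0 0;0 0 0 0.1 0 0 0;0 0 0 0.1 0 0 0;0 0 0 0.1 0 0 0")

```text
t: 3.75
tcp_pos: [0.4771, 0.0655, 0.0476]
orientation: [-0.0, 0.98, -0.199, -0.0]
force: [-0.4, -0.6, 0.6]
opening: 0.0423
```

Emit:
carry_out(increments="0 0 0 0.1 0 0 0;0 0 0 0.1 0 0 0;0 0 0 0.1 0 0 0;0 0 0 0.1 0 0 0")

```text
t: 4.08
tcp_pos: [0.4771, 0.0655, 0.0466]
orientation: [-0.0, 0.98, -0.199, -0.0]
force: [0.5, 0.2, -0.6]
opening: 0.0428
```

Emit:
carry_out(increments="0 0 0 0.1 0 0 0;0 0 0 0.1 0 0 0;0 0 0 0.1 0 0 0;0 0 0 0.1 0 0 0")

```text
t: 4.42
tcp_pos: [0.4773, 0.0655, 0.0462]
orientation: [-0.0, 0.98, -0.199, 0.0]
force: [-1.6, -1.0, 5.5]
opening: 0.0429
```

Emit:
carry_out(increments="0 0 0 0.1 0 0 0;0 0 0 0.1 0 0 0;0 0 0 0.1 0 0 0;0 0 0 0.1 0 0 0")

```text
t: 4.75
tcp_pos: [0.4773, 0.0655, 0.0461]
orientation: [0.0, 0.98, -0.199, -0.0]
force: [-4.2, -0.5, 12.4]
opening: 0.0429
```

Contact is at TCP z≈0.0463. I'll raise the tips about 2 mm and push to partway, then look.

Emit:
carry_out(increments="0 0 0 -0.36 0 0 0;0 0 0 -0.36 0 0 0;0 1 0 -0.36 0 0 0;0 1.5 0 -0.36 0 0 0;0 2 0 -0.36 0 0 0;0 2.5 0 -0.36 0 0 0;0 3 0 -0.36 0 0 0;0 3.5 0 -0.36 0 0 0;0 4 0 -0.36 0 0 0;0 4.5 0 -0.36 0 0 0;0 5 0 -0.36 0 0 0;0 5 0 -0.36 0 0 0")

```text
t: 5.75
tcp_pos: [0.5246, 0.0454, 0.0485]
orientation: [0.0, 0.98, -0.199, 0.001]
force: [0.9, 0.1, 0.1]
opening: 0.0427
```

```bash
python3 inc.py -.066 -.018 .05; python3 - <<'E'
from rig import vision;import cv2
a=vision.snapshot("side")[150:300,185:385]
cv2.imwrite("pics/d3.png",cv2.resize(a,None,fx=4,fy=4,interpolation=cv2.INTER_CUBIC))
cv2.imwrite("pics/w3.png",vision.snapshot("wrist"))
E
```

```text
t 5.75 tcp [0.5246 0.0454 0.0485] target [0.4766 0.0643 0.05  ] d_cm [-5.16  0.13 -0.16] rot [-0.01 -0.1  -0.01] F [0.9 0.1 0.1] op 0.04269468359100316
tcp in board mm [-14.4 -16.7]
```

View pics/d3.png

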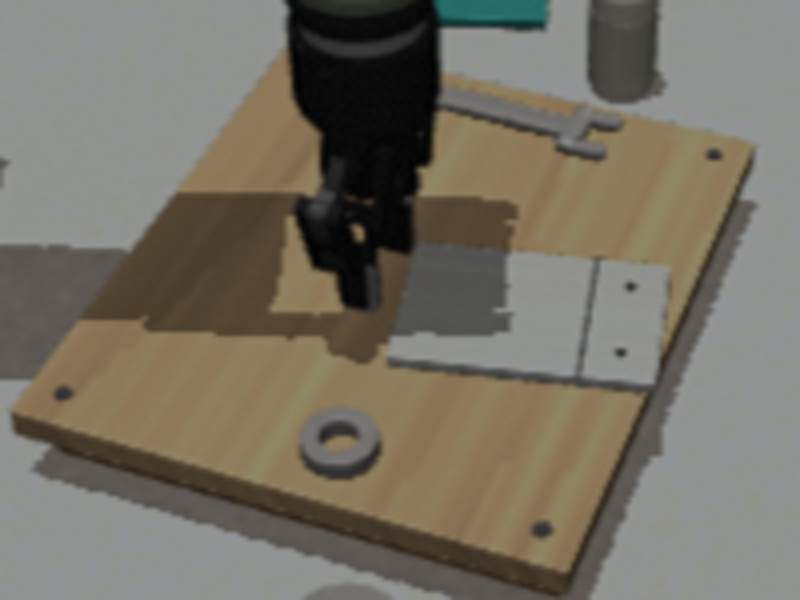

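View pics/w3.png

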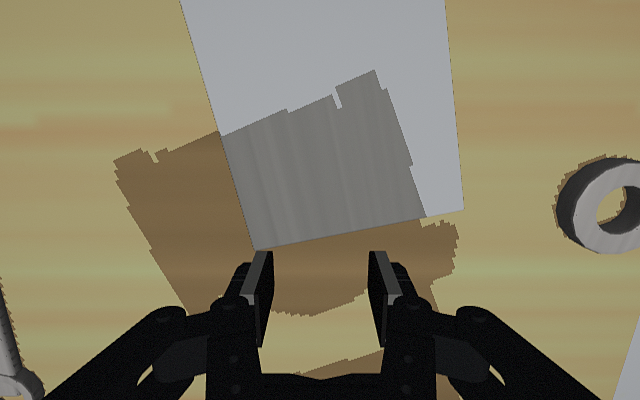

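The blank has moved and partly turned square. Its near corners in the wrist view are at (256,250) and (463,210), and the left finger is at the left corner. I'll measure both.

```bash
python3 - <<'E'
from wr import *
s=sensors.sense()
a,c=wpt((256,250),.056,s),wpt((463,210),.056,s)
print(a,c,np.hypot(*(a-c)),np.degrees(np.arctan2(*(a-c)))) 
E
```

```text
[-3.1  9.4] [ 14.9 -76.2] 87.47205267969879 -11.875163979700107
```

Emit:
carry_out(increments="0 0.5 0 0 0 0 0;0 1 0 0 0 0 0;0 1.5 0 0 0 0 0;0 2 0 0 0 0 0;0 2.5 0 0 0 0 0;0 3 0 0 0 0 0;0 3.3 0 0 0 0 0;0 3.3 0 0 0 0 0;0 3.3 0 0 0 0 0")

```text
t: 6.6
tcp_pos: [0.5541, 0.0328, 0.0484]
orientation: [0.0, 0.98, -0.199, 0.0]
force: [-0.4, -0.8, -0.5]
opening: 0.0424
```

```bash
python3 inc.py -.066 -.018 .05; python3 - <<'E'
from rig import vision;import cv2
cv2.imwrite("pics/w4.png",vision.snapshot("wrist"))
a=vision.snapshot("side")[150:300,185:385]
cv2.imwrite("pics/d4.png",cv2.resize(a,None,fx=4,fy=4,interpolation=cv2.INTER_CUBIC))
E
```

```text
t 6.6 tcp [0.5541 0.0328 0.0484] target [0.4766 0.0643 0.05  ] d_cm [-8.36  0.13 -0.17] rot [-0.   -0.06 -0.  ] F [-0.4 -0.8 -0.5] op 0.042352523814639866
tcp in board mm [ 17.6 -16.7]
```

View pics/w4.png

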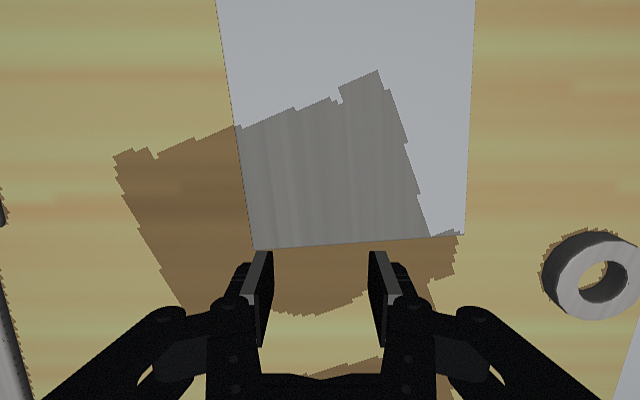

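View pics/d4.png

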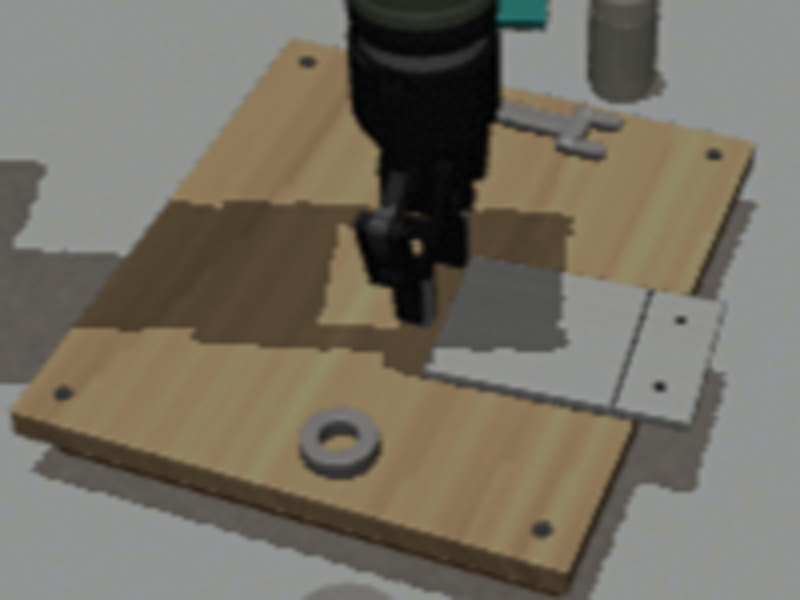

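The blank now overhangs the edge and is about 4° off square. Its near corners are at (252,249) and (464,235). I'll measure those next.

```bash
cat > m4.py <<'E'
from wr import *
s=sensors.sense()
a,c=wpt((252,249.5),.056,s),wpt((464,235),.056,s)
print(a,c,np.hypot(*(a-c)),np.degrees(np.arctan2(*(a-c)))) 
K={"side":c2p([(428,376),(474,257),(725,301),(691,425)],(185,150))}
p,r=fit(K,.14,.09,.056);print(p,np.abs(r).max());c,sn=np.cos(b[2]),np.sin(b[2]);d=p[:2]-b[:2]
print(1e3*(c*d[0]+sn*d[1]),1e3*(-sn*d[0]+c*d[1]),np.degrees(p[2]-b[2]))
E
python3 m4.py
```

```text
[29.7 11.1] [ 36.4 -78. ] 89.35155286843089 -4.300343598384376
[ 0.63086294 -0.01239697 -0.30375441] 0.9006004809753563
105.9478064945576 -28.40322940113199 5.566032547911048
```

Emit:
carry_out(increments="0 0.4 0 0 0 0 0;0 0.8 0 0 0 0 0;0 1.1 0 0 0 0 0;0 1.4 0 0 0 0 0;0 1.4 0 0 0 0 0;0 1.4 0 0 0 0 0")

```text
t: 7.2
tcp_pos: [0.567, 0.0274, 0.0483]
orientation: [0.0, 0.98, -0.199, 0.0]
force: [-0.3, -0.5, 0.3]
opening: 0.0428
```

```bash
python3 inc.py -.066 -.018 .05; python3 - <<'E'
from rig import vision;import cv2
cv2.imwrite("pics/w5.png",vision.snapshot("wrist"))
a=vision.snapshot("side")[150:300,185:385]
cv2.imwrite("pics/d5.png",cv2.resize(a,None,fx=4,fy=4,interpolation=cv2.INTER_CUBIC))
a=vision.snapshot("scene")[145:265,205:405]
cv2.imwrite("pics/s5.png",cv2.resize(a,None,fx=4,fy=4,interpolation=cv2.INTER_CUBIC))
E
```

```text
t 7.2 tcp [0.567  0.0274 0.0483] target [0.4766 0.0643 0.05  ] d_cm [-9.76  0.13 -0.18] rot [ 0.   -0.06  0.  ] F [-0.3 -0.5  0.3] op 0.04284145448735407
tcp in board mm [ 31.7 -16.7]
```

View pics/w5.png

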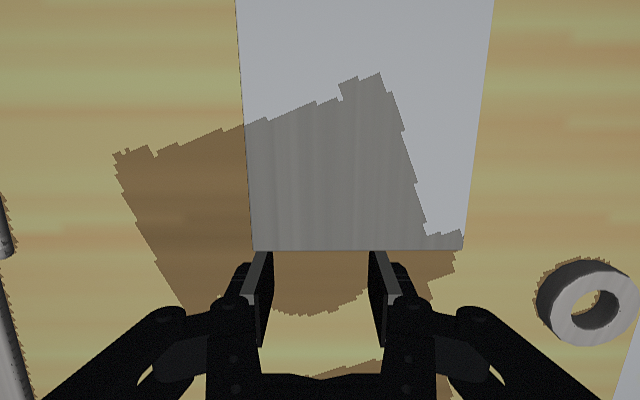

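View pics/d5.png

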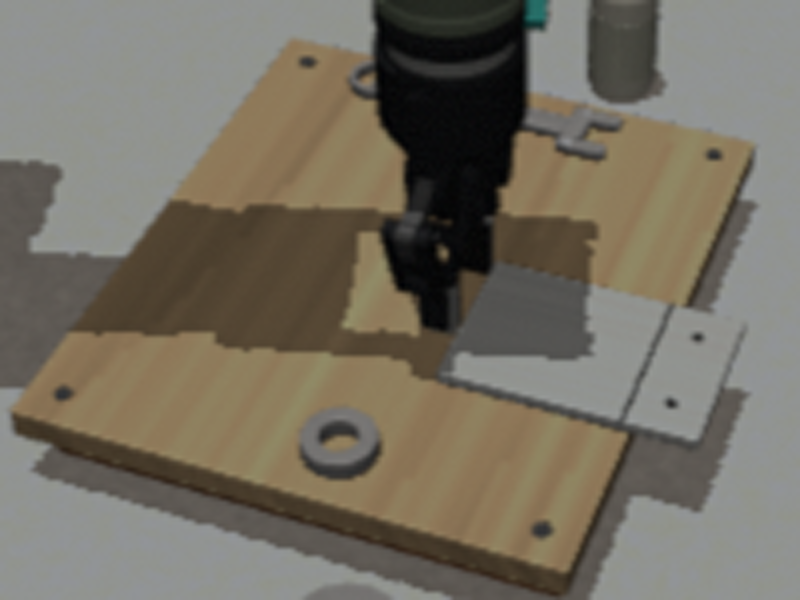

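View pics/s5.png

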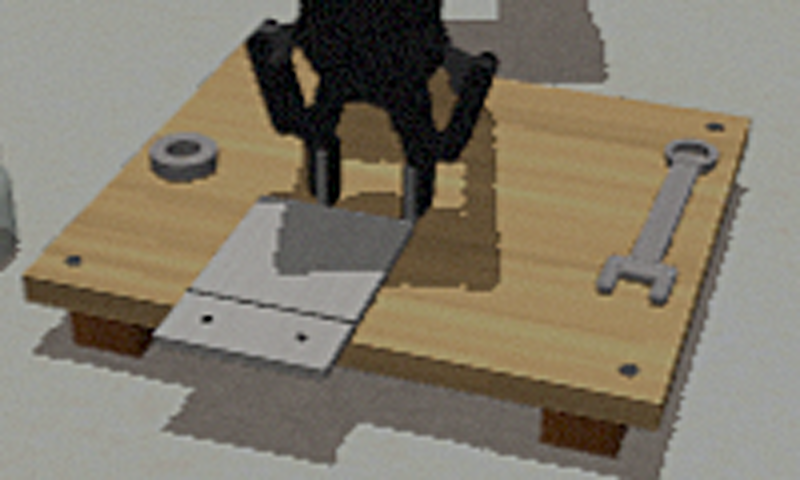

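The blank is now square in the wrist view, with its near end level at row 249. In the scene view the scribed line runs (190,290)–(354,322). I'll work out the overhang from each camera separately.

```bash
cat > m5.py <<'E'
from wr import *
so,do=(205,145),(185,150)
B={"scene":c2p([(247,40),(750,120),(658,403),(24,278)],so),"side":c2p([(14,412),(292,40),(754,148),(567,577)],do)}
K={"scene":c2p([(258,198),(413,222),(326,370),(154,335)],so),"side":c2p([(441,376),(497,263),(747,324),(698,441)],do)}
Ln={"scene":c2p([(190,290),(354,322)],so),"side":c2p([(672,305),(624,420)],do)}
for n in B:
    b,_=fit({n:B[n]},.3,.34,.048);p,r=fit({n:K[n]},.14,.09,.056)
    c,sn=np.cos(b[2]),np.sin(b[2]);f=lambda w:np.round([1e3*(c*(w[0]-b[0])+sn*(w[1]-b[1])),1e3*(-sn*(w[0]-b[0])+c*(w[1]-b[1]))],1)
    print(n,"centre",f(p),"ang",np.degrees(p[2]-b[2]).round(2),"res",np.abs(r).max().round(2))
    print(" line",[f(unit(n,q,.056)) for q in Ln[n]],"edge",[f(unit(n,q,.048)) for q in B[n][2:]])
s=sensors.sense();print("tail",wpt((253,249.5),.056,s),wpt((464,249.5),.056,s))
E
python3 m5.py
```

```text
scene centre [116.3 -31.4] ang 1.13 res 0.77
 line [array([144.6, -74.6]), array([144. ,  13.6])] edge [array([149., 168.]), array([ 151.9, -165.8])]
side centre [115.7 -30.7] ang 0.67 res 1.02
 line [array([144. ,  14.3]), array([145.5, -73.2])] edge [array([148.6, 165.7]), array([ 149.1, -170. ])]
tail [43.7 10.6] [ 43.7 -78.8]
```

Emit:
carry_out(increments="0 0.15 0 0 0 0 0;0 0.3 0 0 0 0 0;0 0.45 0 0 0 0 0;0 0.45 0 0 0 0 0;0 0.45 0 0 0 0 0;0 0.45 0 0 0 0 0")

```text
t: 7.85
tcp_pos: [0.5706, 0.0259, 0.0482]
orientation: [0.0, 0.98, -0.199, -0.0]
force: [-1.2, 0.3, 0.7]
opening: 0.0428
```

Emit:
carry_out(increments="0 -1 0 0 0 0 0;0 -3 0 0 0 0 0;0 -5 0 0 0 0 0;0 -6 0 -4 0 0 0;0 -8 0 -8 0 0 0;0 -10 0 -12 0 0 0;0 -12 0 -15 0 0 0;0 -12 0 -15 0 0 0;0 -12 0 -15 0 0 0;0 -12 0 -15 0 0 0")

```text
t: 8.68
tcp_pos: [0.4597, 0.0728, 0.198]
orientation: [0.0, 0.98, -0.199, 0.0]
force: [-0.2, 0.0, -1.3]
opening: 0.0426
```

```bash
python3 inc.py -.066 -.018 .05; python3 - <<'E'
from rig import vision;import cv2
cv2.imwrite("pics/w6.png",vision.snapshot("wrist"))
a=vision.snapshot("side")[150:300,185:385]
cv2.imwrite("pics/d6.png",cv2.resize(a,None,fx=4,fy=4,interpolation=cv2.INTER_CUBIC))
a=vision.snapshot("scene")[145:265,205:405]
cv2.imwrite("pics/s6.png",cv2.resize(a,None,fx=4,fy=4,interpolation=cv2.INTER_CUBIC))
E
```

```text
t 8.6833 tcp [0.4597 0.0728 0.198 ] target [0.4766 0.0643 0.05  ] d_cm [ 1.87  0.12 14.8 ] rot [-0.   -0.04  0.03] F [-0.2  0.  -1.3] op 0.042605668801658746
tcp in board mm [-84.9 -16.8]
```

View pics/w6.png

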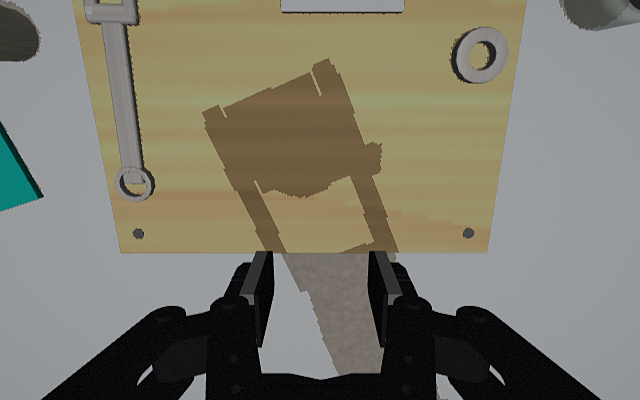

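View pics/d6.png

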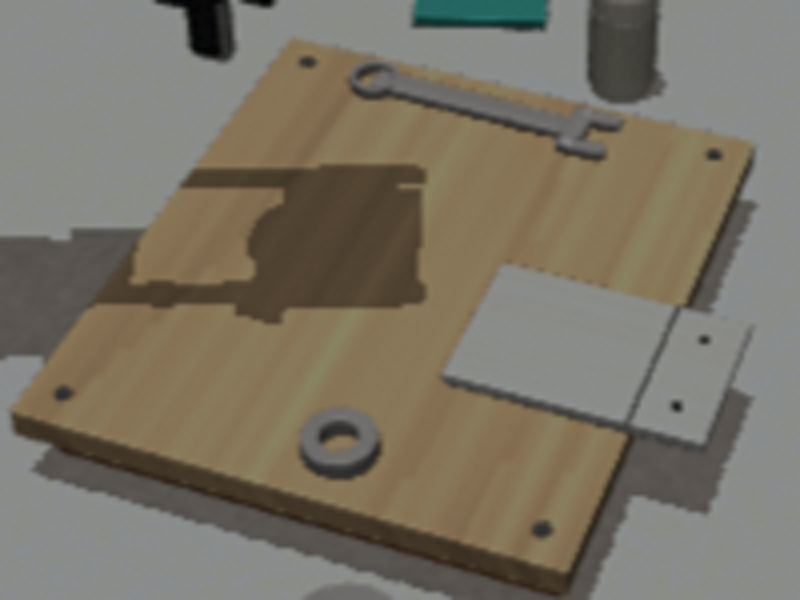

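View pics/s6.png

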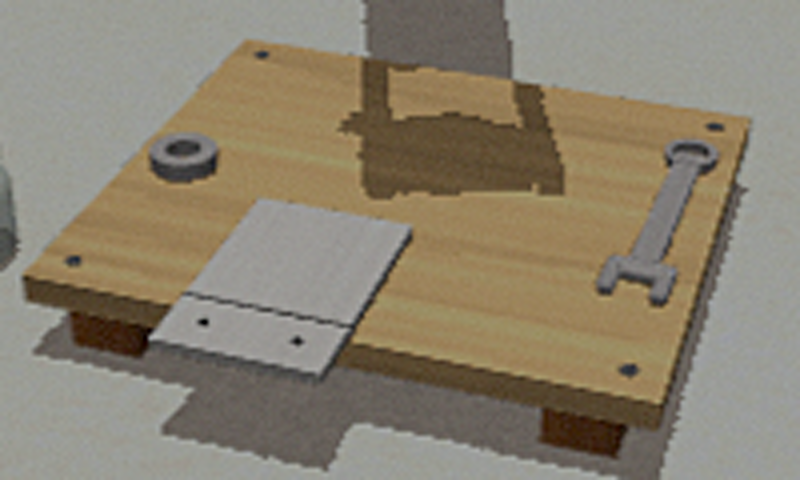

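The gripper is clear and the bystanders haven't moved. The wrist view shows the blank's near end level at row 12 and the board's near edge at row 252. Measuring once more.

```bash
sed -e 's/^K=.*/K={"scene":c2p([(257,200),(412,229),(321,374),(149,339)],so),"side":c2p([(444,376),(504,264),(753,327),(705,443)],do)}/' -e 's/^Ln=.*/Ln={"scene":c2p([(181,294),(352,327)],so),"side":c2p([(681,308),(630,425)],do)}/' -e '/^s=sens/d' m5.py > m6.py
cat >> m6.py <<'E'
b=np.array([.5444,.0551,-.4009])
import wr
s=sensors.sense()
print("tail",wr.wpt((281,12.5),.056,s),wr.wpt((404,12.5),.056,s),"near edge",wr.wpt((121,252.5),.048,s),wr.wpt((487,252.5),.048,s))
E
python3 m6.py
```

```text
scene centre [120.4 -31.4] ang 0.32 res 0.75
 line [array([149.4, -77.3]), array([148.3,  14.2])] edge [array([149., 168.]), array([ 151.9, -165.8])]
side centre [118.8 -30.8] ang 0.19 res 0.7
 line [array([149.1,  13.7]), array([149.3, -75.4])] edge [array([148.6, 165.7]), array([ 149.1, -170. ])]
tail [43.8  9.7] [ 43.8 -79.4] near edge [-152.2  164.2] [-152.6 -172.2]
```

```bash
python3 - <<'E'
import cv2
a=cv2.imread("pics/w6.png")
print(a[6:20,340].tolist()); print(a[246:260,200].tolist())
from wr import *
s=sensors.sense()
for r in (9.5,10.5,11.5,12.5,13.5): print(r,wpt((340,r),.056,s),wpt((340,r),.048,s))
E
```

```text
[[157, 154, 151], [157, 154, 151], [156, 153, 150], [159, 156, 153], [158, 156, 154], [120, 124, 125], [25, 21, 19], [70, 96, 109], [99, 142, 160], [97, 135, 153], [95, 135, 151], [96, 136, 152], [98, 137, 151], [96, 137, 150]]
[[101, 142, 154], [99, 141, 153], [101, 141, 153], [103, 143, 155], [101, 140, 154], [94, 137, 154], [103, 132, 148], [140, 142, 144], [165, 160, 156], [162, 158, 154], [159, 156, 153], [160, 157, 154], [160, 157, 155], [160, 157, 155]]
9.5 [ 45.7 -32.9] [ 47.2 -33.4]
10.5 [ 45.1 -33. ] [ 46.6 -33.4]
11.5 [ 44.5 -33. ] [ 45.9 -33.4]
12.5 [ 43.8 -33. ] [ 45.2 -33.4]
13.5 [ 43.2 -33. ] [ 44.6 -33.4]
```

```bash
python3 - <<'E'
from rig import sensors,ticket
s=sensors.sense();print(s["t"],s["tcp_pos"],s["force"],abs(s["joint_vel"]).max());print(ticket.sign_off())
E
```

```text
8.8333 [0.45912082 0.07248958 0.19619619] [-0.58018657 -0.26752067  0.27879957] 0.007756548487102298
the job is handed in; nothing more can be done
None
```

I pushed the blank along the board with both fingertips, without gripping or lifting it. I then backed the gripper off and up, and handed the job in at about 8.8 s of the allowed 48 s. Sign-off reports no verdict.

| Last check | Scene camera | Side camera | Wrist camera |
|---|---|---|---|
| Overhang (34–46 mm allowed) | about 40 mm | about 39 mm | about 37 mm |
| Angle off square (5° allowed) | 0.3° | 0.2° | near end parallel to the board's near edge |

- **Disagreement:** the overhang readings differ by about 3 mm between cameras, close to the 2 mm calibration accuracy. All three are inside the allowed range, so I made no further push.
- **Position:** the blank lies flat, with its centre about 31 mm right of the board's middle line, well within the 120 mm limit.
- **Scribed line:** it reads within about 1–2 mm of the far edge.
- **Bystanders:** the spanner and bearing ring are unmoved in the before-and-after pictures. The bottle and jar were only partly in the final pictures, but the arm never went near them.
- **Gripper:** it finished about 15 cm above the board and clear of everything.

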